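# Line up the clinic's rubber stamps by size

## Robot

A 7-joint arm with a two-finger parallel gripper is mounted at the origin on the work surface. World frame = base frame: x ahead of the robot, y to its left, z up, the work surface at z = 0. Lengths are in m, angles in degrees, forces in N, time in s.
With the tool pointing down it reaches from about 0.425 to 0.875 m from the base axis. Payload 4.7 kg.
Tool frame: the origin (TCP) lies at the very end of the fingers, on their centre line; the grasp point (between the pads) lies env.hold_point_z behind it (env.hold_point_z is the distance from the TCP to the grasp point, in m); z points along the fingers, y is the line along which they close (so a half turn about z gives the same grasp; the last joint's range is limited). The gripper opens to 87 mm and grips with 3 to 60 N. Pads are 19 mm wide; open, the fingers measure 117 mm over their backs; the gripper's body (75 mm by 190 mm) begins 51 mm behind the grasp point.
Start: joints at [69.677, 18.392, -4.016, 83.108, 1.295, 78.541, -3.26], TCP at [0.234, -0.606, 0.223] pointing down, gripper open.
Joint ranges: [-163.93, 163.93], [-17.29, 119.83], [-79.2, 71.16], [3.27, 140.29], [-89.18, 269.18], [5.43, 117.66], [-154.24, 154.24]. Speed limits (degrees/s): [147.25, 147.25, 180, 180, 180, 180, 180].

## Interface

Orientations are given as [roll, pitch, yaw] about the fixed x, y, z axes, in that order (R = Rz(yaw) Ry(pitch) Rx(roll)).
In Python, from cell import env gives the robot as it stands.
- The arm moves only by the shell command python3 -m jog 'ROWS' [FORCE]. ROWS is JSON, a list of rows, each an object with "dp": the shift along the tool's x, y, z in cm, a list of three; "twist": the turn about the tool's z in degrees; "fingers": the opening, from 0 (shut) to 1 (fully open). A call has 1 to 8 rows; each row is the pose to reach, as a shift and turn from the pose commanded when the call began, along the tool's axes at that moment; what a row does not reach only later rows make up. A row lasts 1/8 s, in which the tool goes at most 62.5 mm and 10.7 degrees, less where a joint would pass 70% of its speed; a pose out of reach is approached as far as the arm can. A call with a gripper value outside its range is refused whole. The fingers move at their own pace and stop on an object; FORCE is the grip in N (left out, the last holds). Time passes only in rows, so rows that repeat a pose let the fingers close. It gives the time, the measured TCP pose, the force, the opening and the grip force at its end, in the units of the state.
- env.get_obs(): the state, without advancing time (a new reading comes with each control period).
- env.read_camera(name): name is "scene" or "top"; returns a dict with "pixels" (400x640x3 uint8, blue, green, red), "depth" (400x640 float32, m along the optical axis (not along the pixel's ray), 0 where there is no reading), "fx", "fy", "cx", "cy" (pixels), "rvec" (rotation vector, rad) and "tvec" (3), from world to camera coordinates, as OpenCV has them. Camera axes: x right, y down, z forward; pixel columns grow to the right and rows downward; lengths in m; the calibration is good to about 2 mm. A picture is of the moment at which its call begins.
- env.sign_off(): hands the job in; it is judged then, once.
The state is a dict: "time_s": time; "qpos": joint angles; "joint_velocities": joint speeds; "effort": joint torques, N m; "tool_pos": TCP position; "tool_rot": TCP orientation; "force": force on the tool from outside, world axes, zero at the start; "wrist_torque": the same for the moment, N m; "grip_width": finger opening in m; "grasp_force": force on a finger pad.
Only numpy, scipy, OpenCV 4.12 (cv2) and the standard library are available. Lean on these libraries where they do the work, as an engineer would, in place of code of your own. Each camera call takes 0.05 s, during which the arm holds its last target. There are 200 camera calls.

## Task

Line the four round rubber stamps up by size on the stamp tray, each standing upright in the middle of its own round mat: the widest on the mat next to the ink pad, then ever narrower, the narrowest on the mat farthest from the ink pad. Set each one down gently instead of dropping it, do not tip any over, and leave the small medicine bottle where it stands.

Things in the scene. Friction and masses are not known exactly. Their poses are not given: they have to be found in the camera images.
- stamp_28: The narrowest of the four round hand stamps: an upright stamp with a flat black round base 28 mm across and 12 mm high, on which stands a straight round pale wooden handle 18 mm across, centred, its flat top 64 mm above the underside. Starts standing upright on the desk. Origin: centre of its underside; z up along the handle. Grip it by the handle.
- stamp_40: The second narrowest of the four round hand stamps: an upright stamp with a flat black round base 40 mm across and 12 mm high, on which stands a straight round pale wooden handle 18 mm across, centred, its flat top 70 mm above the underside. Starts standing upright on the desk. Origin: centre of its underside; z up along the handle. Grip it by the handle.
- stamp_52: The second widest of the four round hand stamps: an upright stamp with a flat black round base 52 mm across and 12 mm high, on which stands a straight round pale wooden handle 18 mm across, centred, its flat top 76 mm above the underside. Starts standing upright on the desk. Origin: centre of its underside; z up along the handle. Grip it by the handle.
- stamp_64: The widest of the four round hand stamps: an upright stamp with a flat black round base 64 mm across and 12 mm high, on which stands a straight round pale wooden handle 18 mm across, centred, its flat top 82 mm above the underside. Starts standing upright on the desk. Origin: centre of its underside; z up along the handle. Grip it by the handle.
- mark_a: First of four equal round brown cork mats, 66 mm across and 2 mm thick, stuck in one straight row 76 mm apart on a flat 10 mm thick aluminium tray (86 x 312 mm) fixed to the desk. Origin: centre of its underside, 2 mm below its flat top; the top is 12 mm above the desk. Its y axis runs along the row (a is at the +y end, then b, c, d), x across it. The row lies farther from the robot than the stamps and its place and heading vary.
- mark_b: Second of four equal round brown cork mats, 66 mm across and 2 mm thick, stuck in one straight row 76 mm apart on a flat 10 mm thick aluminium tray (86 x 312 mm) fixed to the desk. Origin: centre of its underside, 2 mm below its flat top; the top is 12 mm above the desk. Its y axis runs along the row (a is at the +y end, then b, c, d), x across it. The row lies farther from the robot than the stamps and its place and heading vary.
- mark_c: Third of four equal round brown cork mats, 66 mm across and 2 mm thick, stuck in one straight row 76 mm apart on a flat 10 mm thick aluminium tray (86 x 312 mm) fixed to the desk. Origin: centre of its underside, 2 mm below its flat top; the top is 12 mm above the desk. Its y axis runs along the row (a is at the +y end, then b, c, d), x across it. The row lies farther from the robot than the stamps and its place and heading vary.
- mark_d: Last of four equal round brown cork mats, 66 mm across and 2 mm thick, stuck in one straight row 76 mm apart on a flat 10 mm thick aluminium tray (86 x 312 mm) fixed to the desk. Origin: centre of its underside, 2 mm below its flat top; the top is 12 mm above the desk. Its y axis runs along the row (a is at the +y end, then b, c, d), x across it. The row lies farther from the robot than the stamps and its place and heading vary.
- ink_pad: Ink pad: a flat black rectangular case 90 x 70 mm, 17 mm high, with a blue felt top, fixed to the desk just beyond one end of the stamp tray, its centre 86 mm from the middle of the nearest mat; which end varies (a clear dish of paper clips, 18 mm high, is at the other end). Origin: centre of its underside.
- pill_bottle: Small amber medicine bottle with a paper label and a grey cap, 36 mm across and 70 mm high, standing loose on the desk among the stamps; must stay where it is. Origin: centre of its underside.

How it is judged:
By the outcome, as a careful person would: the job done as asked, in the order asked, and still so for the second after the job is handed in, with the robot touching nothing.
It also fails if it takes over 88 s, if anything falls off the work surface, if the arm or the gripper's body presses on something with over 40 N, if the wrist force passes 120 N, or if a joint passes its speed limit or range.

## Working session

There is one attempt and no reset: what is moved stays moved. The work goes in short steps, Python scripts to look and compute and a shell command to move; the robot and the scene stay as the last step left them, time stands still between calls to the robot, and variables do not carry over. Pictures are saved under pics/ and viewed, at most 14 in all, crops included, and the job is handed in when it is done.

```bash
mkdir -p pics; cat > h.py <<'E'
import numpy as np, cv2
from cell import env
def cam(name):
    c=env.read_camera(name); R=cv2.Rodrigues(np.array(c["rvec"],float))[0]; t=np.array(c["tvec"],float).ravel()
    d=c["depth"]; v,u=np.mgrid[:d.shape[0],:d.shape[1]]
    P=np.stack([(u-c["cx"])/c["fx"]*d,(v-c["cy"])/c["fy"]*d,d],-1)
    W=(P-t)@R; W[d==0]=np.nan
    return c["pixels"],W
E
python3 - <<'E'
from h import *
for n in("scene","top"):
    p,W=cam(n); cv2.imwrite(f"pics/{n}1.png",p); np.save(f"{n}1.npy",W)
o=env.get_obs(); print(o, env.hold_point_z)
E
```

```text
{'time_s': 0.1, 'qpos': array([69.67803568, 18.43468666, -4.01629719, 83.16730815,  1.29603611,
       78.54035383, -3.26183197]), 'joint_velocities': array([-0.02416306, -0.1531029 , -0.06250477, -0.14388304, -0.11678211,
       -0.05982855, -0.01959547]), 'effort': array([-1.29341159e-03, -4.92573988e+01, -4.05934202e-01, -3.13398564e+01,
       -6.40014955e-02,  3.94383667e-02,  8.34833600e-05]), 'tool_pos': array([ 0.23409389, -0.60586067,  0.22157771]), 'tool_rot': array([-1.79902943e+02,  6.17751248e-03,  2.11306521e+01]), 'force': array([-0.16148909,  0.23724899,  0.25225113]), 'wrist_torque': array([-0.03892559, -0.00969347,  0.04763212]), 'grasp_force': 0.0, 'grip_width': 0.08659613516749239} 0.0187
```

View pics/top1.png

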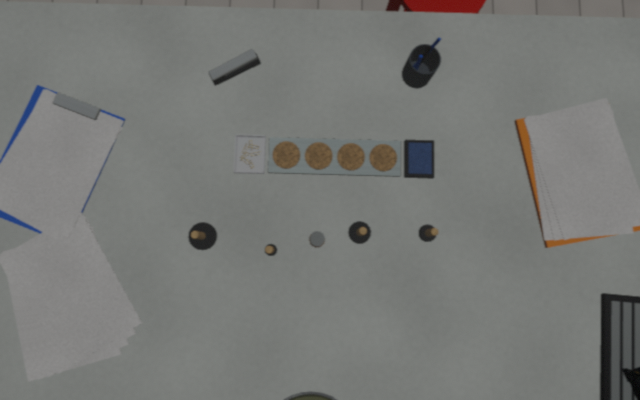

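View pics/scene1.png

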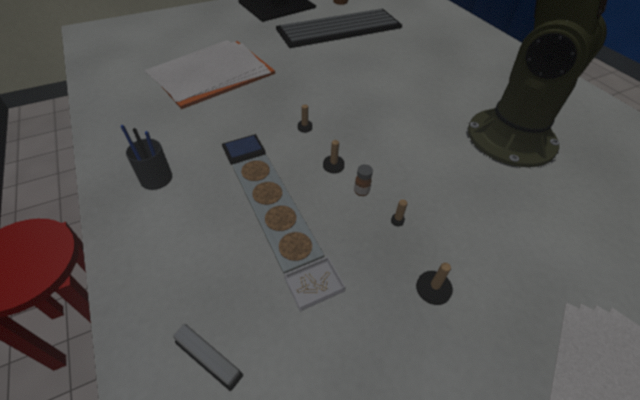

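The top view shows the mats at about (286,155), (318,156), (350,157) and (383,158), with the ink pad at (420,158), to the right. The stamps are 64 at (203,236), 28 at (271,250), 52 at (360,232) and 40 at (428,233), and the bottle is at (317,239). The scene view agrees with this layout.

```bash
python3 - <<'E'
from h import *
from scipy.optimize import least_squares
T=np.load("top1.npy");S=np.load("scene1.npy")
t=cv2.imread("pics/top1.png");s=cv2.imread("pics/scene1.png")
def circ(P,r):
    f=lambda c:np.hypot(P[:,0]-c[0],P[:,1]-c[1])-r
    return least_squares(f,P.mean(0)+0,loss="soft_l1",f_scale=.001)
for n,(u,v),r,h in(("64",(203,236),.032,.082),("28",(271,250),.014,.064),("52",(360,232),.026,.076),("40",(428,233),.020,.070),("bot",(317,239),.018,.07)):
    W=T[v-22:v+22,u-22:u+22].reshape(-1,3); c=W[W[:,2]>h-.012]
    print(n,"top-cam handle top",c.mean(0).round(4),len(c),end=" | ")
    g=t[v-22:v+22,u-22:u+22].max(-1).reshape(-1)
    b=W[(g<55)&(W[:,2]<.03)]; print("base",b.mean(0).round(4) if len(b) else None,len(b),end=" | ")
    c0=c.mean(0)
    Q=S.reshape(-1,3); q=Q[(np.hypot(Q[:,0]-c0[0],Q[:,1]-c0[1])<.05)]
    k=q[q[:,2]>h-.005]; print("scene top",k.mean(0).round(4) if len(k) else None,len(k))
    q=q[(q[:,2]>.02)&(q[:,2]<h-.006)]; print("   scene handle pts mean",q.mean(0).round(4),len(q))
for nm,W,p in(("top",T,t),("scene",S,s)):
    hsv=cv2.cvtColor(p,cv2.COLOR_BGR2HSV)
    m=((hsv[...,0]>8)&(hsv[...,0]<25)&(hsv[...,1]>70)).astype(np.uint8)
    n,l,st,ce=cv2.connectedComponentsWithStats(m)
    for i in range(1,n):
        if st[i,4]>300 and st[i,4]<1500:
            print(nm,ce[i].round(1),st[i,4],np.nanmean(W[l==i],0).round(4))
E
```

```text
64 top-cam handle top [0.4585 0.2561 0.0814] 62 | base [0.458  0.254  0.0136] 430 | scene top [0.4574 0.2596 0.0813] 82
   scene handle pts mean [0.4615 0.2621 0.049 ] 195
28 top-cam handle top [0.4303 0.099  0.0641] 53 | base [0.4277 0.0937 0.0149] 21 | scene top [0.4287 0.1028 0.0632] 55
   scene handle pts mean [0.4319 0.1052 0.0388] 112
52 top-cam handle top [ 0.4747 -0.1032  0.0764] 54 | base [ 0.4732 -0.1003  0.0135] 255 | scene top [ 0.4717 -0.101   0.0751] 39
   scene handle pts mean [ 0.474  -0.0973  0.0457] 123
40 top-cam handle top [ 0.4761 -0.2602  0.0692] 61 | base [ 0.4748 -0.2552  0.0135] 131 | scene top [ 0.4735 -0.2579  0.0692] 32
   scene handle pts mean [ 0.4743 -0.2546  0.0425] 96
bot top-cam handle top [ 0.4556 -0.0052  0.0713] 180 | base None 0 | scene top [ 0.4533 -0.0019  0.07  ] 158
   scene handle pts mean [0.4599 0.0057 0.0413] 239
top [527.8 158.5] 725 [ 0.6571 -0.5011  0.0116]
top [285.8 154.5] 545 [0.6528 0.0713 0.0135]
top [318.3 155.4] 547 [ 0.6524 -0.005   0.0134]
top [350.5 156.4] 544 [ 0.6518 -0.0808  0.0136]
top [382.7 157.4] 544 [ 0.6511 -0.1567  0.0136]
top [570.2 240.6] 302 [ 0.4649 -0.5913  0.0127]
scene [255.  170.2] 408 [ 0.649  -0.1548  0.0125]
scene [266.8 192.8] 484 [ 0.6498 -0.0788  0.0124]
scene [280.1 217.8] 575 [ 0.6501 -0.003   0.0125]
scene [294.9 246. ] 689 [0.6509 0.0729 0.0124]
```

```bash
python3 -m jog '[{"dp":[4,-3,0],"twist":3},{"dp":[9,-6.5,0],"twist":7},{"dp":[14,-10,0],"twist":11},{"dp":[19,-13.5,0],"twist":15},{"dp":[24,-17,0],"twist":19},{"dp":[29,-20.5,0],"twist":21.1},{"dp":[34,-24.5,0],"twist":21.1},{"dp":[39.4,-28.3,0],"twist":21.1}]'
```

```text
validation failed for argument at $[0]...
```

```bash
python3 -m jog '[{"dp":[4,-3,0],"twist":3,"fingers":1},{"dp":[9,-6.5,0],"twist":7,"fingers":1},{"dp":[14,-10,0],"twist":11,"fingers":1},{"dp":[19,-13.5,0],"twist":15,"fingers":1},{"dp":[24,-17,0],"twist":19,"fingers":1},{"dp":[29,-20.5,0],"twist":21.1,"fingers":1},{"dp":[34,-24.5,0],"twist":21.1,"fingers":1},{"dp":[39.4,-28.3,0],"twist":21.1,"fingers":1}]'
```

```text
time_s: 1.1
tool_pos: [0.4974, -0.2027, 0.2224]
tool_rot: [180.0, 0.0, 0.0]
force: [0.8, -0.4, 0.5]
grip_width: 0.0872
grasp_force: 0.0
```

```bash
python3 -m jog '[{"dp":[0,-6,0],"twist":0,"fingers":1},{"dp":[0,-12,0],"twist":0,"fingers":1},{"dp":[0,-18,0],"twist":0,"fingers":1},{"dp":[0,-24,1],"twist":0,"fingers":1},{"dp":[-1,-30,2],"twist":0,"fingers":1},{"dp":[-2,-36,4],"twist":0,"fingers":1},{"dp":[-3.2,-41.5,6],"twist":0,"fingers":1},{"dp":[-4.2,-45.8,7],"twist":0,"fingers":1}]'
python3 -m jog '[{"dp":[0,0,0],"twist":0,"fingers":1},{"dp":[0,0,0],"twist":0,"fingers":1}]'
python3 - <<'E'
from h import *
p,W=cam("scene"); cv2.imwrite("pics/s2.png",cv2.resize(p[180:340,340:540],(800,640))[:600])
print(env.get_obs()["tool_pos"])
E
```

```text
time_s: 2.1
tool_pos: [0.4529, 0.2555, 0.1513]
tool_rot: [180.0, 0.1, 0.1]
force: [-0.4, 0.1, 0.4]
grip_width: 0.0873
grasp_force: 0.0
time_s: 2.35
tool_pos: [0.4549, 0.2526, 0.1522]
tool_rot: [179.9, 0.0, 0.0]
force: [-0.5, -1.4, 0.5]
grip_width: 0.0871
grasp_force: 0.0
[0.45537792 0.25198707 0.15243183]
```

View pics/s2.png

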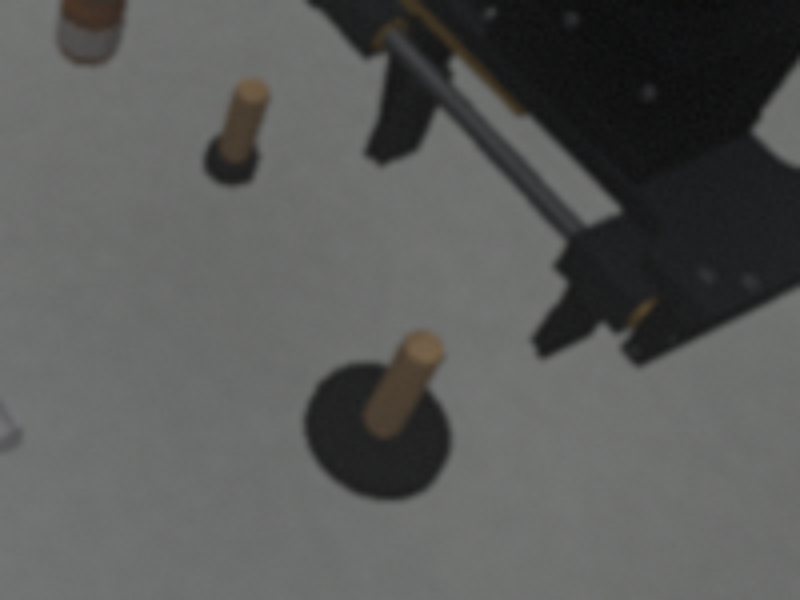

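```bash
python3 - <<'E'
from h import *
p,W=cam("scene");o=env.get_obs();t=o["tool_pos"];print(t)
Q=W.reshape(-1,3);q=Q[(abs(Q[:,2]-t[2]-.012)<.012)&(abs(Q[:,:2]-t[:2]).max(1)<.08)]
for s in(q[q[:,1]<t[1]],q[q[:,1]>=t[1]]): print(s.min(0).round(4),s.max(0).round(4),s.mean(0).round(4),len(s))
E
```

```text
[0.4555568  0.25176897 0.15256288]
[0.4455 0.2001 0.1527] [0.4673 0.2106 0.1764] [0.4596 0.2076 0.1649] 124
[0.444  0.2965 0.1535] [0.4679 0.3063 0.1762] [0.4614 0.3031 0.164 ] 111
```

```bash
python3 -m jog '[{"dp":[0.25,-0.6,1],"twist":0,"fingers":0.7},{"dp":[0.25,-0.6,4],"twist":0,"fingers":0.7},{"dp":[0.25,-0.6,7.5],"twist":0,"fingers":0.6},{"dp":[0.25,-0.6,10],"twist":0,"fingers":0.5},{"dp":[0.25,-0.6,11.6],"twist":0,"fingers":0.5},{"dp":[0.25,-0.6,11.6],"twist":0,"fingers":0.5},{"dp":[0.25,-0.6,11.6],"twist":0,"fingers":0.4},{"dp":[0.25,-0.6,11.6],"twist":0,"fingers":0.3}]' 30
python3 -m jog '[{"dp":[0,0,0],"twist":0,"fingers":0.2},{"dp":[0,0,0],"twist":0,"fingers":0.1},{"dp":[0,0,0],"twist":0,"fingers":0},{"dp":[0,0,0],"twist":0,"fingers":0},{"dp":[0,0,0],"twist":0,"fingers":0}]' 30
```

```text
time_s: 3.45
tool_pos: [0.4581, 0.2598, 0.0376]
tool_rot: [-180.0, -0.1, 0.0]
force: [-0.7, -0.6, -0.4]
grip_width: 0.0321
grasp_force: 0.0
time_s: 4.08
tool_pos: [0.4576, 0.2593, 0.0369]
tool_rot: [180.0, -0.0, 0.0]
force: [-1.0, -1.9, 4.8]
grip_width: 0.0174
grasp_force: 30.0
```

```bash
python3 -m jog '[{"dp":[0,0,-1],"twist":0,"fingers":0},{"dp":[0,0,-4],"twist":0,"fingers":0},{"dp":[0,0,-8],"twist":0,"fingers":0},{"dp":[0.5,1,-11],"twist":0,"fingers":0},{"dp":[2,4,-12],"twist":0,"fingers":0},{"dp":[4,8,-12],"twist":0,"fingers":0},{"dp":[6,13,-12],"twist":0,"fingers":0},{"dp":[8,18,-12],"twist":0,"fingers":0}]'
python3 -m jog '[{"dp":[2.2,5,0],"twist":0,"fingers":0},{"dp":[4.5,10,0],"twist":0,"fingers":0},{"dp":[7,15,0],"twist":0,"fingers":0},{"dp":[9.2,19,0],"twist":0,"fingers":0},{"dp":[10.5,22,0],"twist":0,"fingers":0},{"dp":[11.2,23.4,0],"twist":0,"fingers":0},{"dp":[11.2,23.5,0],"twist":0,"fingers":0},{"dp":[11.2,23.5,0],"twist":0,"fingers":0}]'
python3 - <<'E'
from h import *
p,W=cam("scene"); cv2.imwrite("pics/s3.png",cv2.resize(p[60:300,180:480],(750,600)))
print(env.get_obs()["tool_pos"])
E
```

```text
time_s: 5.08
tool_pos: [0.5377, 0.0785, 0.1568]
tool_rot: [-180.0, -0.0, 0.1]
force: [1.1, -0.4, -1.1]
grip_width: 0.0173
grasp_force: 30.0
time_s: 6.08
tool_pos: [0.6492, -0.1531, 0.1567]
tool_rot: [-179.9, 0.0, 0.2]
force: [0.2, 0.8, -0.5]
grip_width: 0.0173
grasp_force: 30.0
[ 0.64925646 -0.1530089   0.15680515]
```

View pics/s3.png

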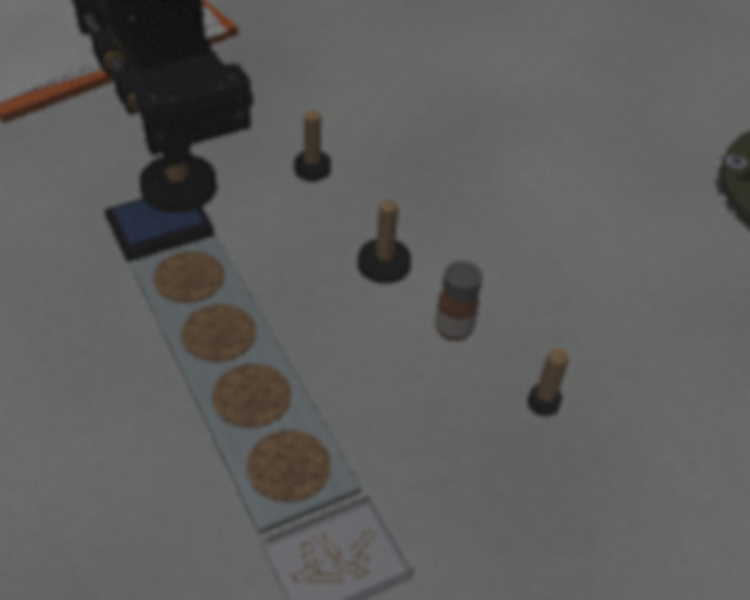

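```bash
python3 - <<'E'
from h import *
p,W=cam("scene");t=env.get_obs()["tool_pos"];print(t)
Q=W.reshape(-1,3);q=Q[(abs(Q[:,:2]-t[:2]).max(1)<.06)&(Q[:,2]>.105)&(Q[:,2]<.145)]
print(np.histogram(q[:,2],8)); 
print(np.percentile(q,[0,2,50,98,100],axis=0).round(4))
E
```

```text
[ 0.64928865 -0.15327454  0.15686509]
(array([ 25,  35,  42, 177, 238,   7,  10,  12]), array([0.11899878, 0.12223039, 0.125462  , 0.12869362, 0.13192523,
       0.13515685, 0.13838846, 0.14162008, 0.14485169]))
[[ 0.6156 -0.1821  0.119 ]
 [ 0.6181 -0.1748  0.1211]
 [ 0.6513 -0.1415  0.1319]
 [ 0.6766 -0.1204  0.1417]
 [ 0.6779 -0.1184  0.1449]]
```

```bash
python3 -m jog '[{"dp":[0.15,0.35,1.5],"twist":0,"fingers":0},{"dp":[0.15,0.35,4.5],"twist":0,"fingers":0},{"dp":[0.15,0.35,7.5],"twist":0,"fingers":0},{"dp":[0.15,0.35,9.2],"twist":0,"fingers":0},{"dp":[0.15,0.35,10],"twist":0,"fingers":0},{"dp":[0.15,0.35,10.2],"twist":0,"fingers":0},{"dp":[0.15,0.35,10.4],"twist":0,"fingers":0},{"dp":[0.15,0.35,10.5],"twist":0,"fingers":0}]'
python3 -m jog '[{"dp":[0,0,0.05],"twist":0,"fingers":0},{"dp":[0,0,0.1],"twist":0,"fingers":0},{"dp":[0,0,0.15],"twist":0,"fingers":0},{"dp":[0,0,0.2],"twist":0,"fingers":0}]'
```

```text
time_s: 7.18
tool_pos: [0.6515, -0.1591, 0.0524]
tool_rot: [180.0, -0.1, 0.0]
force: [-0.2, -0.2, -1.5]
grip_width: 0.0172
grasp_force: 30.0
time_s: 7.68
tool_pos: [0.651, -0.1589, 0.0496]
tool_rot: [180.0, -0.0, 0.0]
force: [0.2, -0.3, 0.2]
grip_width: 0.0176
grasp_force: 30.0
```

```bash
python3 -m jog '[{"dp":[0,-0.25,0],"twist":0,"fingers":0},{"dp":[0,-0.25,0],"twist":0,"fingers":0}]'; python3 - <<'E'
from h import *
p,W=cam("scene");o=env.get_obs();print(o["tool_pos"],o["force"])
Q=W.reshape(-1,3);q=Q[(abs(Q[:,:2]-[.65,-.156]).max(1)<.05)&(Q[:,2]>.018)&(Q[:,2]<.03)]
print(np.percentile(q,[0,1,50,99,100],axis=0).round(4)); cv2.imwrite("pics/s4.png",cv2.resize(p[60:220,180:380],(750,600)))
E
```

```text
time_s: 7.92
tool_pos: [0.651, -0.156, 0.0495]
tool_rot: [-180.0, 0.0, 0.1]
force: [1.5, 0.2, -1.3]
grip_width: 0.0172
grasp_force: 30.0
[ 0.65101842 -0.15611169  0.04956841] [-0.06245198 -0.73191914 -0.40272357]
[[ 0.6171 -0.1782  0.0182]
 [ 0.6176 -0.1732  0.0183]
 [ 0.652  -0.1428  0.0248]
 [ 0.6782 -0.122   0.0279]
 [ 0.6794 -0.1214  0.0299]]
```

View pics/s4.png

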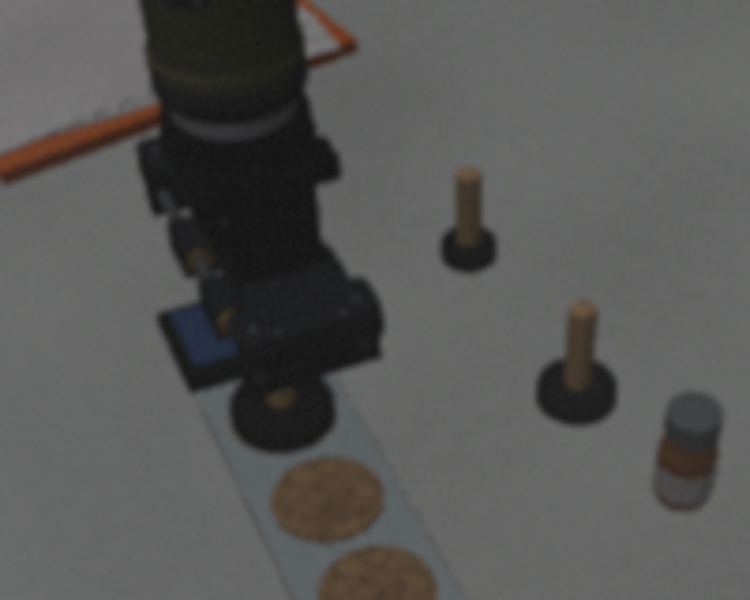

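```bash
python3 -m jog '[{"dp":[0,0.1,0.03],"twist":0,"fingers":0},{"dp":[0,0.1,0.06],"twist":0,"fingers":0},{"dp":[0,0.1,0.08],"twist":0,"fingers":0},{"dp":[0,0.1,0.1],"twist":0,"fingers":0}]'
python3 -m jog '[{"dp":[0,0,0.03],"twist":0,"fingers":0},{"dp":[0,0,0.06],"twist":0,"fingers":0},{"dp":[0,0,0.06],"twist":0,"fingers":0}]'
```

```text
time_s: 8.48
tool_pos: [0.651, -0.1578, 0.049]
tool_rot: [180.0, -0.0, 0.0]
force: [-1.2, -1.2, 3.0]
grip_width: 0.0175
grasp_force: 30.0
time_s: 8.85
tool_pos: [0.651, -0.1578, 0.049]
tool_rot: [180.0, -0.0, 0.0]
force: [-2.9, -1.2, 6.9]
grip_width: 0.0171
grasp_force: 30.0
```

```bash
python3 -m jog '[{"dp":[0,0,0],"twist":0,"fingers":0.25},{"dp":[0,0,0],"twist":0,"fingers":0.35},{"dp":[0,0,0],"twist":0,"fingers":0.5},{"dp":[0,0,0],"twist":0,"fingers":0.5},{"dp":[0,0,-2],"twist":0,"fingers":0.5},{"dp":[0,0,-5],"twist":0,"fingers":0.5},{"dp":[0,0,-9],"twist":0,"fingers":0.5},{"dp":[-2,-0.5,-11],"twist":0,"fingers":0.6}]'
```

```text
time_s: 9.85
tool_pos: [0.6332, -0.1525, 0.1622]
tool_rot: [179.9, -0.3, 0.0]
force: [-1.2, -0.2, -0.3]
grip_width: 0.048
grasp_force: 0.0
```

```bash
python3 -m jog '[{"dp":[-4,-1,0],"twist":0,"fingers":0.7},{"dp":[-8,-2.5,1],"twist":0,"fingers":0.7},{"dp":[-12,-4,2.5],"twist":0,"fingers":0.7},{"dp":[-14.5,-4.8,4],"twist":0,"fingers":0.7},{"dp":[-15.8,-5.1,4.8],"twist":0,"fingers":0.7},{"dp":[-15.8,-5.1,5],"twist":0,"fingers":0.7},{"dp":[-15.8,-5.1,5],"twist":0,"fingers":0.7},{"dp":[-15.8,-5.1,5],"twist":0,"fingers":0.7}]'
python3 - <<'E'
from h import *
p,W=cam("scene"); cv2.imwrite("pics/s5.png",cv2.resize(p[60:260,200:460],(780,600)))
print(env.get_obs()["tool_pos"])
Q=W.reshape(-1,3);q=Q[(abs(Q[:,:2]-[.65,-.156]).max(1)<.05)&(Q[:,2]>.018)&(Q[:,2]<.03)]
print(np.percentile(q,[0,1,50,99,100],axis=0).round(4));
q=Q[(abs(Q[:,:2]-[.65,-.156]).max(1)<.05)&(Q[:,2]>.089)]; print(q.mean(0),len(q))
E
```

```text
time_s: 10.85
tool_pos: [0.4741, -0.1017, 0.1087]
tool_rot: [180.0, -0.1, 0.0]
force: [0.4, -0.2, 1.2]
grip_width: 0.0606
grasp_force: 0.0
[ 0.47387009 -0.10160845  0.1084753 ]
[[ 0.6167 -0.1879  0.018 ]
 [ 0.6179 -0.1841  0.0182]
 [ 0.6523 -0.1492  0.0243]
 [ 0.6786 -0.125   0.0279]
 [ 0.6793 -0.1234  0.03  ]]
[ 0.64819652 -0.15396486  0.09306655] 46
```

View pics/s5.png

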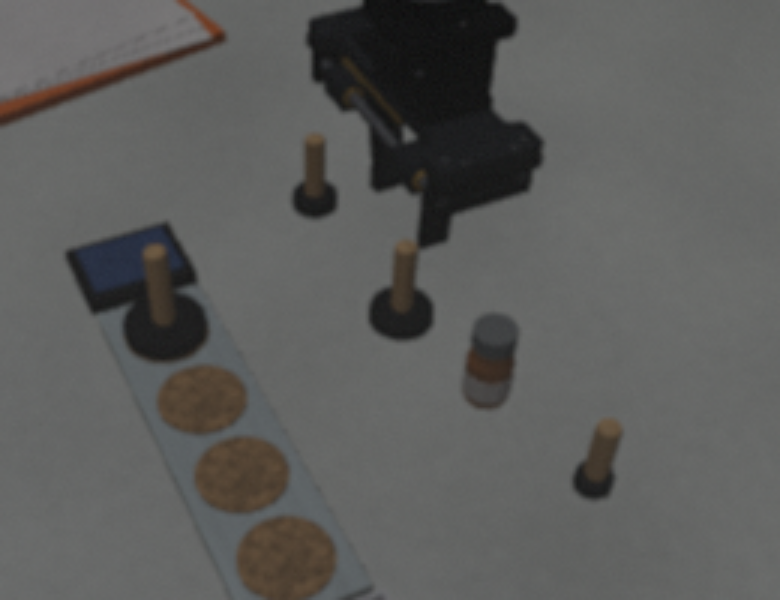

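Stamp 64 stands upright, centred on the mat by the ink pad (165,325 in the crop). The gripper is over stamp 52.

```bash
python3 -m jog '[{"dp":[-0.1,0,1.5],"twist":0,"fingers":0.6},{"dp":[-0.1,0,4.5],"twist":0,"fingers":0.5},{"dp":[-0.1,0,6.8],"twist":0,"fingers":0.4},{"dp":[-0.1,0,7.7],"twist":0,"fingers":0.4},{"dp":[-0.1,0,7.7],"twist":0,"fingers":0.35},{"dp":[-0.1,0,7.7],"twist":0,"fingers":0.2},{"dp":[-0.1,0,7.7],"twist":0,"fingers":0.1},{"dp":[-0.1,0,7.7],"twist":0,"fingers":0}]' 30
python3 -m jog '[{"dp":[0,0,0],"twist":0,"fingers":0},{"dp":[0,0,0],"twist":0,"fingers":0},{"dp":[0,0,0],"twist":0,"fingers":0}]' 30
```

```text
time_s: 11.9
tool_pos: [0.4727, -0.1019, 0.0317]
tool_rot: [179.9, -0.1, 0.0]
force: [0.0, 0.3, 1.7]
grip_width: 0.0175
grasp_force: 30.0
time_s: 12.28
tool_pos: [0.4727, -0.1019, 0.0317]
tool_rot: [180.0, -0.1, 0.0]
force: [-0.3, -0.7, 5.3]
grip_width: 0.0174
grasp_force: 30.0
```

```bash
python3 -m jog '[{"dp":[0,0,-1],"twist":0,"fingers":0},{"dp":[0,0,-4],"twist":0,"fingers":0},{"dp":[0.5,-0.3,-7],"twist":0,"fingers":0},{"dp":[3,-1,-9],"twist":0,"fingers":0},{"dp":[7,-2,-10],"twist":0,"fingers":0},{"dp":[12,-2.2,-10],"twist":0,"fingers":0},{"dp":[16,-2.2,-10],"twist":0,"fingers":0},{"dp":[17.8,-2.2,-9],"twist":0,"fingers":0}]'
python3 -m jog '[{"dp":[0,0,2],"twist":0,"fingers":0},{"dp":[0,0,4],"twist":0,"fingers":0},{"dp":[0,0,5],"twist":0,"fingers":0},{"dp":[0,0,5],"twist":0,"fingers":0}]'
python3 - <<'E'
from h import *
p,W=cam("scene");o=env.get_obs();print(o["tool_pos"])
m=np.array([.65,-.079])
Q=W.reshape(-1,3);q=Q[(abs(Q[:,:2]-m).max(1)<.04)&(Q[:,2]>.045)&(Q[:,2]<.068)]
print(np.percentile(q,[0,1,50,99,100],axis=0).round(4))
E
```

```text
time_s: 13.28
tool_pos: [0.6519, -0.0788, 0.1211]
tool_rot: [-179.9, -0.1, 0.1]
force: [0.1, 0.7, 0.1]
grip_width: 0.0174
grasp_force: 30.0
time_s: 13.78
tool_pos: [0.6486, -0.0796, 0.0699]
tool_rot: [180.0, 0.1, 0.0]
force: [0.5, 0.5, -1.1]
grip_width: 0.0174
grasp_force: 30.0
[ 0.64948001 -0.07963078  0.07091501]
[[ 0.6233 -0.097   0.045 ]
 [ 0.6239 -0.0957  0.0452]
 [ 0.6522 -0.0654  0.0501]
 [ 0.6716 -0.0526  0.0524]
 [ 0.6724 -0.0524  0.0527]]
```

```bash
python3 -m jog '[{"dp":[0.1,0,1],"twist":0,"fingers":0},{"dp":[0.1,0,1.8],"twist":0,"fingers":0},{"dp":[0.1,0,2.2],"twist":0,"fingers":0},{"dp":[0.1,0,2.4],"twist":0,"fingers":0},{"dp":[0.1,0,2.5],"twist":0,"fingers":0},{"dp":[0.1,0,2.55],"twist":0,"fingers":0},{"dp":[0.1,0,2.6],"twist":0,"fingers":0},{"dp":[0.1,0,2.6],"twist":0,"fingers":0}]'
python3 -m jog '[{"dp":[0,0,0.04],"twist":0,"fingers":0},{"dp":[0,0,0.08],"twist":0,"fingers":0},{"dp":[0,0,0.1],"twist":0,"fingers":0},{"dp":[0,0,0.1],"twist":0,"fingers":0}]'
```

```text
time_s: 14.82
tool_pos: [0.651, -0.0795, 0.045]
tool_rot: [180.0, -0.0, 0.0]
force: [-0.0, -0.7, -1.6]
grip_width: 0.0171
grasp_force: 30.0
time_s: 15.32
tool_pos: [0.6509, -0.0795, 0.0439]
tool_rot: [180.0, -0.0, 0.0]
force: [-1.0, -1.0, -1.1]
grip_width: 0.0171
grasp_force: 30.0
```

```bash
python3 -m jog '[{"dp":[0,0,0.03],"twist":0,"fingers":0},{"dp":[0,0,0.06],"twist":0,"fingers":0},{"dp":[0,0,0.09],"twist":0,"fingers":0},{"dp":[0,0,0.09],"twist":0,"fingers":0}]'
```

```text
time_s: 15.82
tool_pos: [0.651, -0.0795, 0.0438]
tool_rot: [180.0, -0.0, 0.0]
force: [-2.8, -0.2, 5.0]
grip_width: 0.0172
grasp_force: 30.0
```

```bash
python3 -m jog '[{"dp":[0,0,0],"twist":0,"fingers":0.25},{"dp":[0,0,0],"twist":0,"fingers":0.35},{"dp":[0,0,0],"twist":0,"fingers":0.5},{"dp":[0,0,0],"twist":0,"fingers":0.5},{"dp":[0,0,-2],"twist":0,"fingers":0.5},{"dp":[0,0,-6],"twist":0,"fingers":0.5},{"dp":[0,0,-11],"twist":0,"fingers":0.5},{"dp":[-3,0.5,-12],"twist":0,"fingers":0.6}]'
python3 -m jog '[{"dp":[-4,4,0],"twist":0,"fingers":0.7},{"dp":[-7,7.5,0],"twist":0,"fingers":0.7},{"dp":[-10,11,1],"twist":0,"fingers":0.7},{"dp":[-13,15,3],"twist":0,"fingers":0.7},{"dp":[-14.5,17.2,5],"twist":0,"fingers":0.7},{"dp":[-14.6,17.5,6],"twist":0,"fingers":0.7},{"dp":[-14.6,17.5,6],"twist":0,"fingers":0.7},{"dp":[-14.6,17.5,6],"twist":0,"fingers":0.7}]'
python3 - <<'E'
from h import *
p,W=cam("scene"); cv2.imwrite("pics/s6.png",cv2.resize(p[60:260,200:460],(780,600)))
print(env.get_obs()["tool_pos"])
Q=W.reshape(-1,3)
for m,h in(((.65,-.079),.083),((.65,-.155),.089),((.473,-.258),.065)):
  q=Q[(abs(Q[:,:2]-m).max(1)<.02)&(Q[:,2]>h)&(Q[:,2]<h+.01)]; print(q.mean(0),len(q))
E
```

```text
time_s: 16.82
tool_pos: [0.6247, -0.0832, 0.1691]
tool_rot: [180.0, -0.6, 0.1]
force: [-0.3, 0.5, -0.3]
grip_width: 0.0478
grasp_force: 0.0
time_s: 17.82
tool_pos: [0.4769, -0.258, 0.1042]
tool_rot: [180.0, -0.1, 0.2]
force: [0.2, -0.1, 0.1]
grip_width: 0.061
grasp_force: 0.0
[ 0.47679079 -0.25816371  0.10414469]
[ 0.64955042 -0.07666965  0.08720648] 48
[ 0.64837109 -0.15444556  0.09299281] 42
[ 0.47383702 -0.25781443  0.06960188] 29
```

View pics/s6.png

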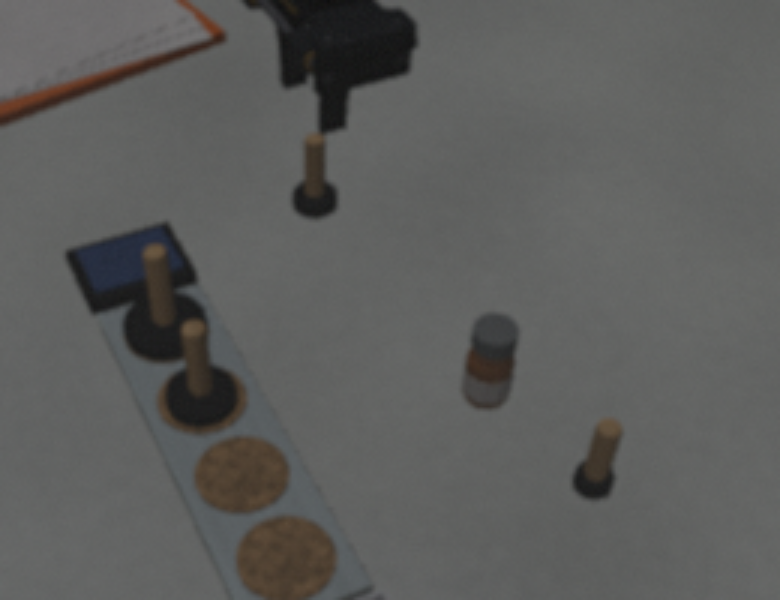

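Both placed stamps stand centred: 64 at (165,325) and 52 at (200,398). The gripper is above stamp 40.

```bash
python3 -m jog '[{"dp":[-0.15,0.1,1.5],"twist":0,"fingers":0.6},{"dp":[-0.15,0.1,4.5],"twist":0,"fingers":0.5},{"dp":[-0.15,0.1,6.7],"twist":0,"fingers":0.4},{"dp":[-0.15,0.1,7.5],"twist":0,"fingers":0.4},{"dp":[-0.15,0.1,7.5],"twist":0,"fingers":0.35},{"dp":[-0.15,0.1,7.5],"twist":0,"fingers":0.2},{"dp":[-0.15,0.1,7.5],"twist":0,"fingers":0.1},{"dp":[-0.15,0.1,7.5],"twist":0,"fingers":0}]' 30
python3 -m jog '[{"dp":[0,0,0],"twist":0,"fingers":0},{"dp":[0,0,0],"twist":0,"fingers":0},{"dp":[0,0,0],"twist":0,"fingers":0}]' 30
```

```text
time_s: 18.88
tool_pos: [0.4741, -0.261, 0.0288]
tool_rot: [179.9, -0.1, 0.0]
force: [-1.2, -0.4, 3.1]
grip_width: 0.0176
grasp_force: 30.0
time_s: 19.25
tool_pos: [0.4741, -0.261, 0.0288]
tool_rot: [179.9, -0.1, 0.0]
force: [-0.5, 0.1, 6.0]
grip_width: 0.0176
grasp_force: 30.0
```

```bash
python3 -m jog '[{"dp":[0,0,-1],"twist":0,"fingers":0},{"dp":[0,0,-4],"twist":0,"fingers":0},{"dp":[0,-0.3,-8],"twist":0,"fingers":0},{"dp":[0,-3,-11],"twist":0,"fingers":0},{"dp":[1,-7,-12],"twist":0,"fingers":0},{"dp":[2.5,-11.5,-12],"twist":0,"fingers":0},{"dp":[4.5,-16,-12],"twist":0,"fingers":0},{"dp":[7,-20,-12],"twist":0,"fingers":0}]'
python3 -m jog '[{"dp":[3.5,-3,0],"twist":0,"fingers":0},{"dp":[7.5,-5,0],"twist":0,"fingers":0},{"dp":[10,-5.7,1],"twist":0,"fingers":0},{"dp":[10.7,-5.7,4],"twist":0,"fingers":0},{"dp":[10.7,-5.7,6.5],"twist":0,"fingers":0},{"dp":[10.7,-5.7,8],"twist":0,"fingers":0},{"dp":[10.7,-5.7,8],"twist":0,"fingers":0},{"dp":[10.7,-5.7,8],"twist":0,"fingers":0}]'
python3 - <<'E'
from h import *
p,W=cam("scene");o=env.get_obs();print(o["tool_pos"])
m=np.array([.65,-.003])
Q=W.reshape(-1,3);q=Q[(abs(Q[:,:2]-m).max(1)<.035)&(Q[:,2]>.045)&(Q[:,2]<.068)]
print(np.percentile(q,[0,1,50,99,100],axis=0).round(4))
E
```

```text
time_s: 20.25
tool_pos: [0.5433, -0.0589, 0.1483]
tool_rot: [180.0, 0.0, 0.0]
force: [0.2, -0.9, -0.3]
grip_width: 0.0174
grasp_force: 30.0
time_s: 21.25
tool_pos: [0.6511, -0.0034, 0.0692]
tool_rot: [180.0, -0.1, 0.0]
force: [0.2, 0.8, -0.6]
grip_width: 0.0174
grasp_force: 30.0
[ 0.6512001  -0.00339039  0.06947515]
[[ 0.6413 -0.0161  0.0451]
 [ 0.6425 -0.0156  0.0452]
 [ 0.6652 -0.0016  0.0524]
 [ 0.6694  0.0173  0.0545]
 [ 0.6694  0.0174  0.0548]]
```

```bash
python3 -m jog '[{"dp":[0,0,1],"twist":0,"fingers":0},{"dp":[0,0,1.9],"twist":0,"fingers":0},{"dp":[0,0,2.4],"twist":0,"fingers":0},{"dp":[0,0,2.6],"twist":0,"fingers":0},{"dp":[0,0,2.7],"twist":0,"fingers":0},{"dp":[0,0,2.75],"twist":0,"fingers":0},{"dp":[0,0,2.8],"twist":0,"fingers":0},{"dp":[0,0,2.8],"twist":0,"fingers":0}]'
python3 -m jog '[{"dp":[0,0,0.04],"twist":0,"fingers":0},{"dp":[0,0,0.08],"twist":0,"fingers":0},{"dp":[0,0,0.1],"twist":0,"fingers":0},{"dp":[0,0,0.1],"twist":0,"fingers":0}]'
```

```text
time_s: 22.3
tool_pos: [0.6505, -0.0034, 0.0409]
tool_rot: [180.0, -0.0, 0.0]
force: [-2.7, -0.0, 5.8]
grip_width: 0.0173
grasp_force: 30.0
time_s: 22.8
tool_pos: [0.6505, -0.0034, 0.0409]
tool_rot: [180.0, -0.0, 0.0]
force: [-4.7, -1.4, 10.8]
grip_width: 0.017
grasp_force: 30.0
```

```bash
python3 -m jog '[{"dp":[0,0,-0.1],"twist":0,"fingers":0},{"dp":[0,0,-0.1],"twist":0,"fingers":0.25},{"dp":[0,0,-0.1],"twist":0,"fingers":0.35},{"dp":[0,0,-0.1],"twist":0,"fingers":0.5},{"dp":[0,0,-0.1],"twist":0,"fingers":0.5},{"dp":[0,0,-2],"twist":0,"fingers":0.5},{"dp":[0,0,-6],"twist":0,"fingers":0.5},{"dp":[-1,-0.5,-10],"twist":0,"fingers":0.6}]'
python3 -m jog '[{"dp":[-4.5,-2,0],"twist":0,"fingers":0.7},{"dp":[-9,-4,0],"twist":0,"fingers":0.7},{"dp":[-13.5,-6.5,1],"twist":0,"fingers":0.7},{"dp":[-18,-8.5,3],"twist":0,"fingers":0.7},{"dp":[-20.5,-9.7,4],"twist":0,"fingers":0.7},{"dp":[-21.1,-9.95,4.5],"twist":0,"fingers":0.7},{"dp":[-21.1,-9.95,4.5],"twist":0,"fingers":0.7},{"dp":[-21.1,-9.95,4.5],"twist":0,"fingers":0.7}]'
python3 - <<'E'
from h import *
p,W=cam("scene"); cv2.imwrite("pics/s7.png",cv2.resize(p[80:300,200:486],(780,600)))
print(env.get_obs()["tool_pos"])
Q=W.reshape(-1,3)
for m,h in(((.65,-.079),.083),((.65,-.155),.089),((.65,-.003),.077),((.43,.101),.059)):
  q=Q[(abs(Q[:,:2]-m).max(1)<.02)&(Q[:,2]>h)&(Q[:,2]<h+.01)]; print(q.mean(0),len(q))
E
```

```text
time_s: 23.8
tool_pos: [0.641, 0.0012, 0.1414]
tool_rot: [-180.0, -0.1, -0.0]
force: [0.3, 0.2, -0.0]
grip_width: 0.0478
grasp_force: 0.0
time_s: 24.8
tool_pos: [0.431, 0.1007, 0.0949]
tool_rot: [-180.0, -0.1, -0.0]
force: [-0.3, 0.0, -0.5]
grip_width: 0.0609
grasp_force: 0.0
[0.4308091  0.10067377 0.09470736]
[ 0.64950296 -0.07621908  0.08765677] 48
[ 0.64809324 -0.15453461  0.09306764] 43
[ 6.49690417e-01 -4.96503697e-04  8.12409896e-02] 59
[0.42868406 0.10267615 0.0631979 ] 55
```

View pics/s7.png

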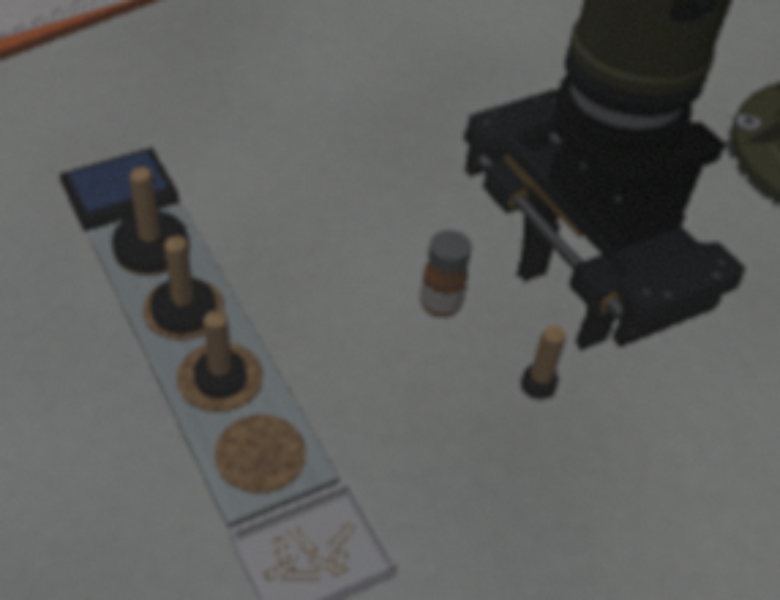

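Three stamps stand centred: 64 at (150,240), 52 at (183,303) and 40 at (220,372). The bottle has not moved, and the gripper is above stamp 28.

```bash
python3 -m jog '[{"dp":[-0.1,0,1.5],"twist":0,"fingers":0.6},{"dp":[-0.1,0,4.2],"twist":0,"fingers":0.5},{"dp":[-0.1,0,6.2],"twist":0,"fingers":0.4},{"dp":[-0.1,0,6.8],"twist":0,"fingers":0.4},{"dp":[-0.1,0,6.8],"twist":0,"fingers":0.35},{"dp":[-0.1,0,6.8],"twist":0,"fingers":0.2},{"dp":[-0.1,0,6.8],"twist":0,"fingers":0.1},{"dp":[-0.1,0,6.8],"twist":0,"fingers":0}]' 30
python3 -m jog '[{"dp":[0,0,0],"twist":0,"fingers":0},{"dp":[0,0,0],"twist":0,"fingers":0},{"dp":[0,0,0],"twist":0,"fingers":0}]' 30
```

```text
time_s: 25.85
tool_pos: [0.4289, 0.1009, 0.0266]
tool_rot: [180.0, -0.1, 0.0]
force: [0.5, -1.3, 2.2]
grip_width: 0.017
grasp_force: 30.0
time_s: 26.22
tool_pos: [0.4289, 0.1009, 0.0265]
tool_rot: [180.0, -0.1, 0.0]
force: [-0.7, -2.0, 4.9]
grip_width: 0.0171
grasp_force: 30.0
```

```bash
python3 -m jog '[{"dp":[0,0,-1],"twist":0,"fingers":0},{"dp":[0,0,-4],"twist":0,"fingers":0},{"dp":[0.5,0,-8],"twist":0,"fingers":0},{"dp":[3,0.5,-10],"twist":0,"fingers":0},{"dp":[7,1,-10],"twist":0,"fingers":0},{"dp":[11.5,1.6,-10],"twist":0,"fingers":0},{"dp":[16,2.3,-10],"twist":0,"fingers":0},{"dp":[20,2.8,-10],"twist":0,"fingers":0}]'
python3 -m jog '[{"dp":[1.8,0.1,1],"twist":0,"fingers":0},{"dp":[2.3,0.15,3],"twist":0,"fingers":0},{"dp":[2.3,0.15,5],"twist":0,"fingers":0},{"dp":[2.3,0.15,6],"twist":0,"fingers":0},{"dp":[2.3,0.15,6],"twist":0,"fingers":0},{"dp":[2.3,0.15,6],"twist":0,"fingers":0}]'
python3 - <<'E'
from h import *
p,W=cam("scene");o=env.get_obs();print(o["tool_pos"])
m=np.array([.65,.073])
Q=W.reshape(-1,3);q=Q[(abs(Q[:,:2]-m).max(1)<.03)&(Q[:,2]>.04)&(Q[:,2]<.068)]
print(np.percentile(q,[0,1,50,99,100],axis=0).round(4))
E
```

```text
time_s: 27.22
tool_pos: [0.6296, 0.0724, 0.1258]
tool_rot: [-180.0, 0.0, -0.0]
force: [-0.2, 0.3, -0.2]
grip_width: 0.0173
grasp_force: 30.0
time_s: 27.98
tool_pos: [0.6516, 0.0717, 0.0668]
tool_rot: [180.0, -0.1, 0.0]
force: [0.4, 0.0, -0.3]
grip_width: 0.0172
grasp_force: 30.0
[0.6517696  0.0717163  0.06705209]
[[0.6598 0.0638 0.0418]
 [0.6599 0.0646 0.042 ]
 [0.6618 0.0748 0.0499]
 [0.6633 0.0803 0.0537]
 [0.6634 0.0803 0.0539]]
```

```bash
python3 -m jog '[{"dp":[0.05,0,1],"twist":0,"fingers":0},{"dp":[0.05,0,1.9],"twist":0,"fingers":0},{"dp":[0.05,0,2.4],"twist":0,"fingers":0},{"dp":[0.05,0,2.6],"twist":0,"fingers":0},{"dp":[0.05,0,2.7],"twist":0,"fingers":0},{"dp":[0.05,0,2.75],"twist":0,"fingers":0},{"dp":[0.05,0,2.8],"twist":0,"fingers":0},{"dp":[0.05,0,2.8],"twist":0,"fingers":0}]'
```

```text
time_s: 29.02
tool_pos: [0.6521, 0.0716, 0.0386]
tool_rot: [180.0, -0.0, 0.0]
force: [-2.2, 0.1, 3.9]
grip_width: 0.0171
grasp_force: 30.0
```

Stamp 28 is touching its mat with a light 4 N, so I release it, rise and back away.

```bash
python3 -m jog '[{"dp":[0,0,0],"twist":0,"fingers":0.25},{"dp":[0,0,0],"twist":0,"fingers":0.35},{"dp":[0,0,0],"twist":0,"fingers":0.5},{"dp":[0,0,0],"twist":0,"fingers":0.5},{"dp":[0,0,-2],"twist":0,"fingers":0.5},{"dp":[0,0,-6],"twist":0,"fingers":0.5},{"dp":[0,0,-11],"twist":0,"fingers":0.5},{"dp":[-2,-1,-15],"twist":0,"fingers":0.5}]'
python3 -m jog '[{"dp":[-4,-3,-2],"twist":0,"fingers":0.5},{"dp":[-8,-7,-2],"twist":0,"fingers":0.5},{"dp":[-11,-11,-2],"twist":0,"fingers":0.5},{"dp":[-13,-14,-2],"twist":0,"fingers":0.5},{"dp":[-14,-15,-2],"twist":0,"fingers":0.5},{"dp":[-14,-15,-2],"twist":0,"fingers":0.5},{"dp":[-14,-15,-2],"twist":0,"fingers":0.5},{"dp":[-14,-15,-2],"twist":0,"fingers":0.5}]'
python3 - <<'E'
from h import *
p,W=cam("scene"); cv2.imwrite("pics/s8.png",cv2.resize(p[80:300,200:486],(780,600)))
Q=W.reshape(-1,3)
for m,h in(((.65,-.079),.083),((.65,-.155),.089),((.65,-.003),.077),((.65,.073),.071),((.454,-.0035),.066)):
  q=Q[(abs(Q[:,:2]-m).max(1)<.02)&(Q[:,2]>h)&(Q[:,2]<h+.01)]; print(q.mean(0).round(4),len(q))
E
```

```text
time_s: 30.02
tool_pos: [0.6333, 0.0808, 0.1916]
tool_rot: [-180.0, -0.2, -0.1]
force: [-0.4, 0.6, 0.7]
grip_width: 0.0437
grasp_force: 0.0
time_s: 31.02
tool_pos: [0.4928, 0.23, 0.2078]
tool_rot: [180.0, 0.0, -0.1]
force: [0.4, -0.3, 0.1]
grip_width: 0.0434
grasp_force: 0.0
[ 0.6494 -0.0761  0.0873] 50
[ 0.6482 -0.1545  0.0928] 45
[ 6.498e-01 -5.000e-04  8.150e-02] 58
[0.6505 0.0744 0.0751] 69
[ 0.4531 -0.0024  0.07  ] 153
```

View pics/s8.png

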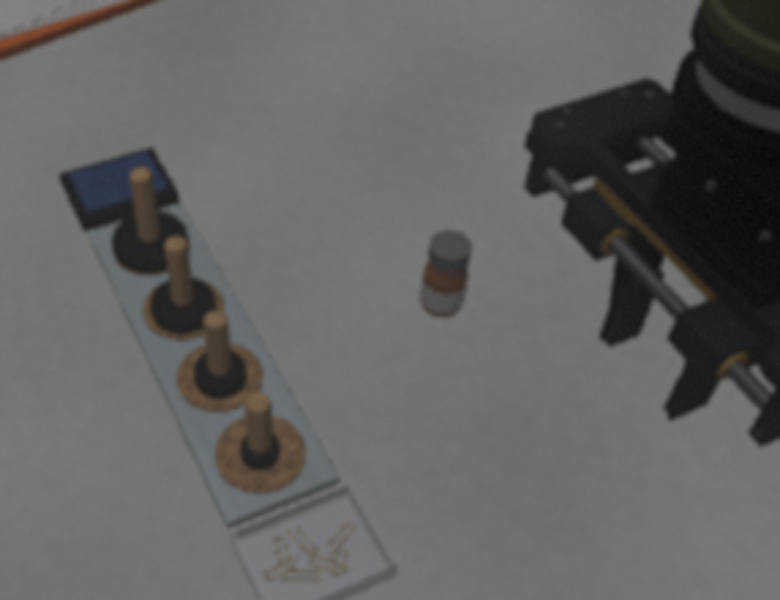

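All four stamps stand upright and centred, at (150,240), (183,303), (220,372) and (260,448). The bottle is in its place and the gripper is clear of everything.

```bash
python3 -c "
from cell import env
print(env.sign_off())"
```

```text
the job is handed in; nothing more can be done
None
```

The job is handed in: all four stamps stand upright within about 3 mm of their mat centres, widest next to the ink pad and narrowest farthest away, and the bottle was not moved.

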